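# Rotate and restock the tin shelf under the lamp

## Robot

A 7-joint arm with a two-finger parallel gripper is mounted at the origin on the work surface. World frame = base frame: x ahead of the robot, y to its left, z up, the work surface at z = 0. Lengths are in m, angles in rad, forces in N, time in s.
With the tool pointing down it reaches from about 0.4 to 0.85 m from the base axis. Payload 4.5 kg.
Tool frame: the origin (TCP) lies between the finger pads; the fingertips stand bot.nose_length ahead of it and the grasp point (between the pads) lies 3 mm ahead of it (bot.nose_length is the distance from the TCP to the fingertips, in m); z points along the fingers, y is the direction in which the jaws open and shut (so a half turn about z gives the same grasp; the last joint's range is limited). The gripper opens to 85 mm and grips with 20 to 120 N. Pads are 22 mm wide; open, the fingers measure 114 mm over their backs; the gripper's body (76 mm by 85 mm) begins 54 mm behind the grasp point. The pads swing forward as they close: fully open they stand 13 mm farther back than shut.
Start: joints at [-1.201, 0.689, -0.195, 1.565, 0.157, 0.902, -0.215], TCP at [0.206, 0.59, 0.253] pointing down, gripper open.
Joint ranges: [-3.01, 3.01], [-0.46, 2.08], [-1.47, 1.51], [0.13, 2.56], [-1, 4.14], [0.04, 2.09], [-2.66, 2.66]. Speed limits (rad/s): [2.57, 2.57, 3.14, 3.14, 3.14, 3.14, 3.14].

## Interface

Orientations are given as [roll, pitch, yaw] about the fixed x, y, z axes, in that order (R = Rz(yaw) Ry(pitch) Rx(roll)).
In Python, from plant import bot, fingers, imaging, order gives the robot as it stands. The module is installed in compiled form; this text tells all that it offers. Calls block until the motion is done:
- bot.move_to(position, orientation): joint-space move of the TCP to a pose.
- bot.move_straight(position, vel=0.15, ori=None, until_force=None): straight line of the TCP; ori=None keeps the orientation; vel is the mean speed in m/s. With until_force (N) it stops when the force on the tool has changed by that much, and returns True; else False.
- bot.movej(angles): joint-space move.
- fingers.move_gripper(opening, strength=None): finger opening in m; strength is the grip in N (None keeps the last); returns when the fingers have stopped.
- bot.sleep(seconds).
- bot.inverse_kinematics(position, orientation): joint angles nearest the present ones, or None.
- bot.get_obs(): the state.
- imaging.grab_frame(name): name is "side" or "top"; returns a dict with "frame" (384x512x3 uint8, red, green, blue), "range_z" (384x512 float32, m along the optical axis (not along the pixel's ray), 0 where there is no reading), "fx", "fy", "cx", "cy" (pixels), "camera_from_world" (4x4, takes a point from world to camera coordinates). Camera axes: x right, y down, z forward; pixel columns grow to the right and rows downward; lengths in m; the calibration is good to about 2 mm. A picture is of the moment at which its call begins.
A pose or a line that the arm cannot do raises bot.IKError and nothing moves.
- order.hand_in(): hands the job in, once; it reports no verdict.
The state is a dict: "time_s": time; "joints": joint angles; "dq": joint speeds; "joint_efforts": joint torques, N m; "ee_pos": TCP position; "orientation": TCP orientation; "force": force on the tool from outside, world axes, zero at the start; "ft_torque": the same for the moment, N m; "finger_gap": finger opening in m.
Only numpy, scipy, OpenCV 4.12 (cv2) and the standard library are available. Lean on these libraries where they do the work, as an engineer would, in place of code of your own. Each camera call takes 0.05 s, during which the arm holds its last target. There are 200 camera calls.

## Task

Swing the lamp arm aside until the shade no longer overhangs the shelf, and with it aside restock the shelf: pull the old tins (brass lids) forward in their lanes so that all of them stand ahead of the black strip and the front one in each lane touches the front lip, then stand the new tins from the delivery tray behind them, behind the black strip, red in the left lane and green in the right. When the stock is right, swing the lamp back so that its shade is centred over the shelf again, with every tin upright in its lane, and leave everything else where it is.

Things in the scene. Friction and masses are not known exactly. Their poses are not given: they have to be found in the camera images.
- shelf: low wooden two-lane counter shelf, fixed, 306 (x) x 208 (y) mm; origin: centre of its underside; x runs along the lanes from front (-, nearest the robot) to back, y to the left, z up. Board top 15 mm above the counter. Rails 8 mm wide, 12 mm high above the board: lengthwise at y = -100, 0 and +100 mm; across at x = -149 (front lip) and +149 mm (back)
- red_lane (a point): left lane (red mark on the front lip), for red tins: point on its board against the lip's inner face, on the lane's centre line (shelf x = -145, y = +50 mm); lane 92 mm wide between rails, 290 mm long
- green_lane (a point): right lane (green mark on the front lip), for green tins: the like point (shelf x = -145, y = -50 mm), same size
- strip (a point): centre of the flush black strip, 8 mm wide, that crosses both lanes at shelf x = 0, on the board, halfway between lip and back rail
- lamp_arm (a joint): angle of the swing-arm lamp about its upright post (rad, 0 to 2.4): at 0 the arm points along the shelf's -y (right), at 1.57 along the shelf's -x (to the front, clear of the shelf on its left); growing turns it clockwise seen from above. Stiff hinge, stays where it is left (about 1 N at the knob moves it)
- lamp_hinge (a point): point on the lamp's hinge axis (vertical), 212 mm above the counter, on top of a slim fixed post (18 mm thick, round foot 90 mm across, 14 mm high) that stands at shelf x = +110, y = +210 mm
- lamp_knob (a point): upright round wooden knob on top of the lamp shade, 18 mm in diameter, its top 287 mm and its foot 226 mm above the counter; the point lies on its axis 20 mm below the top, 237 mm from the hinge axis
- lamp_shade (a point): centre of the lower rim of the grey metal lamp shade (110 mm across) at the arm's end, straight below the knob, 167 mm above the counter
- crate: shallow open cardboard delivery tray, fixed, 240 x 240 mm, walls 20 mm high and 5 mm thick, floor 5 mm thick; origin: centre of its underside, z up
- red_old1: old tin with a red label and white band, brass-coloured lid with a red dot, 56 mm diameter, 60 mm high, 0.14 to 0.28 kg; origin: centre of its underside, z up to the lid; on the back half of the shelf at the start
- red_old2: old tin with a red label and white band, brass-coloured lid with a red dot, 56 mm diameter, 60 mm high, 0.14 to 0.28 kg; origin: centre of its underside, z up to the lid; on the back half of the shelf at the start; may be absent
- green_old1: old tin with a green label and white band, brass-coloured lid with a green dot, 56 mm diameter, 60 mm high, 0.14 to 0.28 kg; origin: centre of its underside, z up to the lid; on the back half of the shelf at the start
- green_old2: old tin with a green label and white band, brass-coloured lid with a green dot, 56 mm diameter, 60 mm high, 0.14 to 0.28 kg; origin: centre of its underside, z up to the lid; on the back half of the shelf at the start; may be absent
- red_new1: new tin with a red label and white band, silver lid with a red dot, 56 mm diameter, 60 mm high, 0.14 to 0.28 kg; origin: centre of its underside, z up to the lid; in the delivery tray at the start; may be absent
- red_new2: new tin with a red label and white band, silver lid with a red dot, 56 mm diameter, 60 mm high, 0.14 to 0.28 kg; origin: centre of its underside, z up to the lid; in the delivery tray at the start; may be absent
- green_new1: new tin with a green label and white band, silver lid with a green dot, 56 mm diameter, 60 mm high, 0.14 to 0.28 kg; origin: centre of its underside, z up to the lid; in the delivery tray at the start; may be absent
- green_new2: new tin with a green label and white band, silver lid with a green dot, 56 mm diameter, 60 mm high, 0.14 to 0.28 kg; origin: centre of its underside, z up to the lid; in the delivery tray at the start; may be absent
- mug: bystander, to be left alone: blue mug, 80 mm across, 90 mm high, with a handle at its +y side; origin: centre of its underside
- honey_jar: bystander, to be left alone: amber jar with yellow cap, 68 mm across, 90 mm high; origin: centre of its underside
- wood_spoon: bystander, to be left alone: wooden spoon, 200 mm long, lying along its x; origin: at its underside
- sugar_bowl: bystander, to be left alone: white bowl, 100 mm across, 55 mm high; origin: centre of its underside
- pepper_mill: bystander, to be left alone: dark wooden mill, 56 mm across, 150 mm high; origin: centre of its underside
- recipe_box: bystander, to be left alone: wooden box, 100 x 140 x 70 mm; origin: centre of its underside

How it is judged:
On the way, in this order (a step that is already met when the one before it is completed fails the run):
1. the lamp shade is swung clear of the shelf (y of lamp_shade in the frame of shelf above 0.16 m), for 0.2 s.
2. with the lamp still clear, all old tins stand ahead of the strip, the front one in each lane at the lip, and all new tins behind the strip in their own lanes (z of red_old1 in the frame of shelf between 0.008 and 0.022 m and angle between each of red_old1, red_old2, green_old1, green_old2, red_new1, red_new2, green_new1, green_new2's own z axis and vertical below 0.1 rad and y of red_old1 in the frame of shelf between 0.02 and 0.08 m and x of red_old1 in the frame of shelf between -0.124 and -0.023 m and z of red_old2 in the frame of shelf between 0.008 and 0.022 m and y of red_old2 in the frame of shelf between 0.02 and 0.08 m and x of red_old2 in the frame of shelf between -0.124 and -0.023 m and z of green_old1 in the frame of shelf between 0.008 and 0.022 m and y of green_old1 in the frame of shelf between -0.08 and -0.02 m and x of green_old1 in the frame of shelf between -0.124 and -0.023 m and z of green_old2 in the frame of shelf between 0.008 and 0.022 m and y of green_old2 in the frame of shelf between -0.08 and -0.02 m and x of green_old2 in the frame of shelf between -0.124 and -0.023 m and z of red_new1 in the frame of shelf between 0.008 and 0.022 m and y of red_new1 in the frame of shelf between 0.02 and 0.08 m and x of red_new1 in the frame of shelf between 0.023 and 0.124 m and z of red_new2 in the frame of shelf between 0.008 and 0.022 m and y of red_new2 in the frame of shelf between 0.02 and 0.08 m and x of red_new2 in the frame of shelf between 0.023 and 0.124 m and z of green_new1 in the frame of shelf between 0.008 and 0.022 m and y of green_new1 in the frame of shelf between -0.08 and -0.02 m and x of green_new1 in the frame of shelf between 0.023 and 0.124 m and z of green_new2 in the frame of shelf between 0.008 and 0.022 m and y of green_new2 in the frame of shelf between -0.08 and -0.02 m and x of green_new2 in the frame of shelf between 0.023 and 0.124 m and x of any of red_old1, red_old2 in the frame of shelf below -0.097 m and x of any of green_old1, green_old2 in the frame of shelf below -0.097 m and y of lamp_shade in the frame of shelf above 0.16 m), for 0.2 s.
At the end, for the whole second after the job is handed in: tins upright and at rest in their own colour's lane: old ones ahead of the black strip's centre line, the front one of each lane within 20 mm of the lip, new ones behind that line (5 mm overlap allowed); lamp shade's centre within 50 mm of over the shelf's centre (z of red_old1 in the frame of shelf between 0.008 and 0.022 m and angle between each of red_old1, red_old2, green_old1, green_old2, red_new1, red_new2, green_new1, green_new2's own z axis and vertical below 0.1 rad and y of red_old1 in the frame of shelf between 0.02 and 0.08 m and x of red_old1 in the frame of shelf between -0.124 and -0.023 m and z of red_old2 in the frame of shelf between 0.008 and 0.022 m and y of red_old2 in the frame of shelf between 0.02 and 0.08 m and x of red_old2 in the frame of shelf between -0.124 and -0.023 m and z of green_old1 in the frame of shelf between 0.008 and 0.022 m and y of green_old1 in the frame of shelf between -0.08 and -0.02 m and x of green_old1 in the frame of shelf between -0.124 and -0.023 m and z of green_old2 in the frame of shelf between 0.008 and 0.022 m and y of green_old2 in the frame of shelf between -0.08 and -0.02 m and x of green_old2 in the frame of shelf between -0.124 and -0.023 m and z of red_new1 in the frame of shelf between 0.008 and 0.022 m and y of red_new1 in the frame of shelf between 0.02 and 0.08 m and x of red_new1 in the frame of shelf between 0.023 and 0.124 m and z of red_new2 in the frame of shelf between 0.008 and 0.022 m and y of red_new2 in the frame of shelf between 0.02 and 0.08 m and x of red_new2 in the frame of shelf between 0.023 and 0.124 m and z of green_new1 in the frame of shelf between 0.008 and 0.022 m and y of green_new1 in the frame of shelf between -0.08 and -0.02 m and x of green_new1 in the frame of shelf between 0.023 and 0.124 m and z of green_new2 in the frame of shelf between 0.008 and 0.022 m and y of green_new2 in the frame of shelf between -0.08 and -0.02 m and x of green_new2 in the frame of shelf between 0.023 and 0.124 m and x of any of red_old1, red_old2 in the frame of shelf below -0.097 m and x of any of green_old1, green_old2 in the frame of shelf below -0.097 m and linear speed of each of red_old1, red_old2, green_old1, green_old2, red_new1, red_new2, green_new1, green_new2 below 0.02 m/s and horizontal distance between lamp_shade and shelf below 0.05 m); the robot touches nothing.
It fails at once if a bystander (mug, jar, spoon, bowl, mill or box) is moved more than 30 mm (distance of any of mug, honey_jar, wood_spoon, sugar_bowl, pepper_mill, recipe_box from where it was at the start of the episode above 0.03 m).
Of red_old2, green_old2 only 1 to 2 are there at a start; the rules pass over those that are not, and their reading is None.
Of red_new1, red_new2, green_new1, green_new2 only 3 to 4 are there at a start; the rules pass over those that are not, and their reading is None.
At some moment in a run one of red_old1, red_old2, green_old1, green_old2, red_new1, red_new2, green_new1, green_new2 may be knocked a few centimetres aside while the robot is not near it.
It also fails if it takes over 210 s, if anything falls off the work surface, if the arm or the gripper's body presses on something with over 40 N, if the wrist force passes 120 N, or if a joint passes its speed limit or range.

## Working session

There is one attempt and no reset: what is moved stays moved. The work goes in short steps, each a Python script; the robot and the scene stay as the last script left them, time stands still between calls to the robot, and variables do not carry over. Pictures are saved under pics/ and viewed, about 12 in all and at most 16, crops included, and the job is handed in when it is done.

```bash
mkdir -p pics; cat > h.py <<'E'
import numpy as np, cv2
from plant import bot, fingers, imaging, order
def grab(n, save=None):
    f=imaging.grab_frame(n)
    if save: cv2.imwrite('pics/'+save+'.png',cv2.resize(f['frame'][:,:,::-1],(800,600),interpolation=cv2.INTER_CUBIC))
    return f
def cloud(f):
    z=f['range_z']; v,u=np.indices(z.shape)
    P=np.stack([(u-f['cx'])/f['fx']*z,(v-f['cy'])/f['fy']*z,z,np.ones_like(z)],-1)
    W=P@np.linalg.inv(f['camera_from_world']).T
    W[z==0]=np.nan
    return W[...,:3]
def pix(f,u,v,z):
    "world point of pixel (u,v) at height z"
    T=np.linalg.inv(f['camera_from_world']); d=T[:3,:3]@[(u-f['cx'])/f['fx'],(v-f['cy'])/f['fy'],1]; o=T[:3,3]
    return o+d*(z-o[2])/d[2]
E
python3 - <<'E'
from h import *
import pickle
for n in('top','side'):
    f=grab(n,n+'0'); pickle.dump(f,open(n+'0.pkl','wb')); T=np.linalg.inv(f['camera_from_world']); print(n,f['fx'],T.round(3))
o=bot.get_obs(); print(o['time_s'],o['ee_pos'],o['orientation'],o['finger_gap'],bot.nose_length)
E
```

```text
top 451.14874225960995 [[ 0.017 -0.997  0.081  0.461]
 [-1.    -0.016  0.005 -0.038]
 [-0.004 -0.081 -0.997  1.845]
 [ 0.     0.     0.     1.   ]]
side 370.06100967804923 [[ 0.957 -0.216  0.193  0.309]
 [-0.29  -0.728  0.621 -0.92 ]
 [ 0.006 -0.65  -0.76   1.257]
 [ 0.     0.     0.     1.   ]]
0.1 [0.2058252  0.58955572 0.25256939] [-3.13994050e+00  1.41413021e-04  2.80588594e+00] 0.08536975470093112 0.022
```

View pics/top0.png

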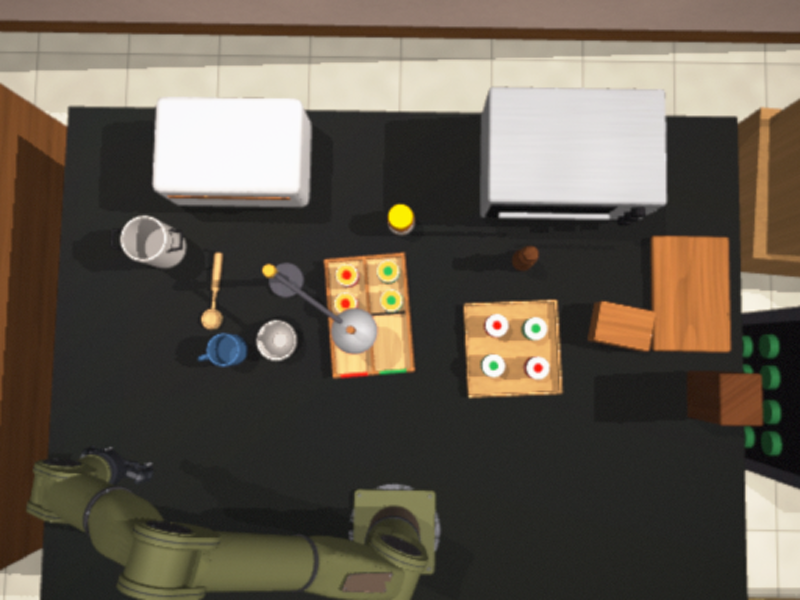

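View pics/side0.png

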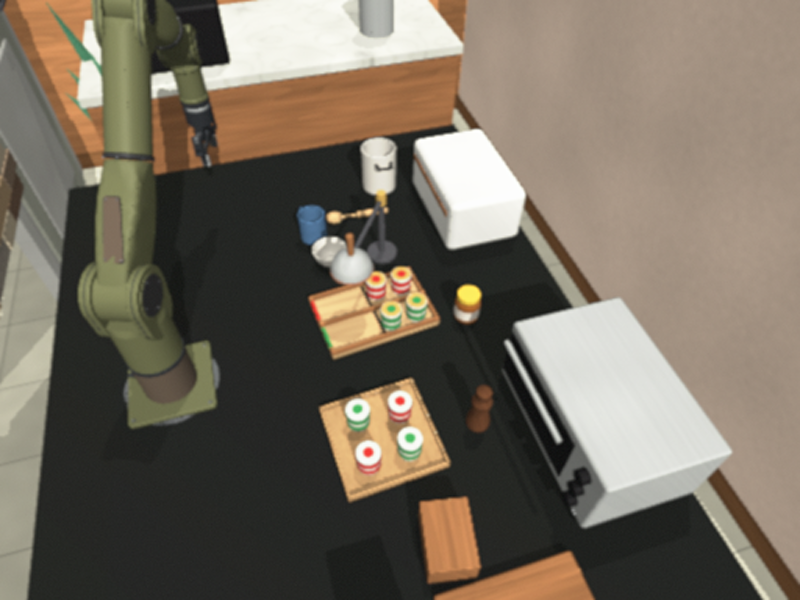

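Top picture: the shelf (corners about (325,258), (405,252), (414,372), (333,378)) has 2 red and 2 green old tins on its back half. The tray centred near (513,348) has 2 red and 2 green new tins. The lamp knob is at about (351,329), and the bowl (277,340) and mug (227,350) lie on the lamp's swing side.

```bash
cat >> h.py <<'E'
def lids(f, zt, lo, hi, R=0.028):
    "lid centres (world), heights near zt, inside box lo..hi"
    W=cloud(f); m=(abs(W[...,2]-zt)<0.008)&(W[...,:2]>lo).all(-1)&(W[...,:2]<hi).all(-1)
    n,l,s,c=cv2.connectedComponentsWithStats(m.astype('uint8'))
    out=[]
    for i in range(1,n):
        if s[i,4]<60: continue
        w=W[l==i]; k=l==i
        hsv=cv2.cvtColor(f['frame'],cv2.COLOR_RGB2HSV)[k]
        sat=hsv[(hsv[:,1]>150)&(hsv[:,2]>60)]; 
        red=np.sum((sat[:,0]<8)|(sat[:,0]>172)); gr=np.sum((sat[:,0]>40)&(sat[:,0]<85))
        (cx,cy),r=cv2.minEnclosingCircle(w[:,:2].astype('float32'))
        out.append((w.mean(0).round(4),np.round([cx,cy,r],4),'red' if red>gr else 'green',int(red),int(gr),int(s[i,4])))
    return out
E
python3 - <<'E'
from h import *
import pickle
f=pickle.load(open('top0.pkl','rb')); W=cloud(f); s=0.64
def region(u0,u1,v0,v1): return np.s_[int(v0*s):int(v1*s),int(u0*s):int(u1*s)]
for nm,r,hi in(('shelf',region(318,420,246,384),.05),('crate',region(455,570,290,405),.05)):
    w=W[r].reshape(-1,3); w=w[(w[:,2]>.012)&(w[:,2]<hi)]
    q=cv2.minAreaRect(w[:,:2].astype('float32')); print(nm,q,cv2.boxPoints(q).round(4).tolist())
for p in [(332,378),(414,373),(325,259),(405,253)]: print('corner',pix(f,p[0]*s,p[1]*s,.027).round(4))
for l in lids(f,.075,(.5,-.1),(.85,.2)): print(l)
print()
for l in lids(f,.065,(.4,-.5),(.8,-.15)): print(l)
for nm,r,z0,z1 in(('knob',region(343,360,320,338),.22,.3),('shade',region(325,382,300,360),.17,.22),('bowl',region(250,300,315,365),.02,.07),('mug',region(190,250,328,370),.06,.1),('foot',region(265,305,255,300),.008,.02),('hinge',region(258,282,260,280),.18,.3),('jar',region(380,420,200,240),.07,.1),('mill',region(505,545,240,275),.05,.17),('box',region(588,658,298,352),.05,.09),('micro',region(480,670,85,225),.05,.5)):
    w=W[r].reshape(-1,3); w=w[(w[:,2]>z0)&(w[:,2]<z1)]
    if len(w): print(nm,len(w),w.mean(0).round(3),w.min(0).round(3),w.max(0).round(3))
E
```

```text
shelf ((0.5549997091293335, 0.07493188232183456), (0.24201440811157227, 0.34681716561317444), 89.7880630493164) [[0.38109999895095825, -0.04540000110864639], [0.7279999852180481, -0.04670000076293945], [0.7289000153541565, 0.19529999792575836], [0.38199999928474426, 0.19660000503063202]]
crate ((0.4653136134147644, -0.3002905249595642), (0.26803532242774963, 0.27758488059043884), 86.61972045898438) [[0.3188999891281128, -0.42590001225471497], [0.5960000157356262, -0.4422999918460846], [0.6118000149726868, -0.17470000684261322], [0.33469998836517334, -0.1582999974489212]]
corner [0.3832 0.1644 0.027 ]
corner [ 0.3995 -0.0455  0.027 ]
corner [0.69   0.1904 0.027 ]
corner [ 0.709  -0.0171  0.027 ]
(array([0.658 , 0.0271, 0.0752]), array([0.6584, 0.0265, 0.0283]), 'green', 0, 14, 148)
(array([0.6455, 0.1306, 0.0755]), array([0.6464, 0.1303, 0.0283]), 'red', 16, 0, 150)
(array([0.5842, 0.0173, 0.0754]), array([0.5841, 0.0176, 0.0281]), 'green', 0, 14, 156)
(array([0.5784, 0.1333, 0.0752]), array([0.575 , 0.1325, 0.028 ]), 'red', 18, 0, 123)

(array([ 0.5259, -0.2497,  0.0653]), array([ 0.
[... 347 characters left out ...]
0.239] [0.488 0.086 0.22 ] [0.528 0.123 0.291]
shade 531 [0.503 0.099 0.203] [0.449 0.045 0.171] [0.556 0.164 0.22 ]
bowl 284 [0.479 0.315 0.04 ] [0.432 0.259 0.02 ] [0.528 0.357 0.065]
mug 152 [0.451 0.438 0.081] [0.415 0.391 0.061] [0.493 0.501 0.098]
foot 243 [0.638 0.294 0.014] [0.587 0.249 0.008] [0.702 0.35  0.02 ]
hinge 74 [0.634 0.291 0.229] [0.619 0.27  0.201] [0.65  0.308 0.244]
jar 182 [ 0.795 -0.003  0.089] [ 0.766 -0.031  0.071] [0.825 0.024 0.099]
mill 137 [ 0.697 -0.318  0.119] [ 0.679 -0.345  0.05 ] [ 0.724 -0.301  0.155]
box 945 [ 0.53  -0.568  0.07 ] [ 0.472 -0.648  0.05 ] [ 0.588 -0.493  0.088]
micro 9687 [ 0.931 -0.411  0.207] [ 0.778 -0.63   0.05 ] [ 1.089 -0.208  0.228]
```

Heights, lid radii (28 mm) and the shelf size (308 x 210 mm) all agree with the data given. The hinge predicted from the shelf pose matches the measured foot to about 3 mm. Next I swing the lamp, with the fingers caged around the knob.

```bash
cat >> h.py <<'E'
SC=np.array([.5454,.0731]); SY=.083
def s2w(x,y):
    c,s=np.cos(SY),np.sin(SY); return SC+[c*x-s*y,s*x+c*y]
def w2s(p):
    c,s=np.cos(SY),np.sin(SY); d=np.asarray(p)[:2]-SC; return np.array([c*d[0]+s*d[1],-s*d[0]+c*d[1]])
def knob(q): return s2w(.11-.237*np.sin(q),.21-.237*np.cos(q))
def kyaw(q): return SY+np.pi/2-q
def knob_obs(f):
    W=cloud(f); m=(W[...,2]>.265)&(W[...,2]<.3)&(abs(W[...,0]-.5)<.25)&(abs(W[...,1]-.2)<.25); return W[m]
E
python3 - <<'E'
from h import *
import pickle
f=pickle.load(open('top0.pkl','rb')); w=knob_obs(f); 
print(len(w),w.mean(0),w.min(0),w.max(0)); k=w2s(w.mean(0)); print('shelf',k, 'q',np.arctan2(.11-k[0],.21-k[1]),'r',np.hypot(.11-k[0],.21-k[1]))
for q in (.5,1.2,1.9):
    for a in (0,-np.pi): 
        j=bot.inverse_kinematics([*knob(q),.265],[np.pi,0,kyaw(q)+a]); print(q,a,None if j is None else np.round(j,2))
E
```

```text
24 [0.50282358 0.09989663 0.28439558] [0.49444118 0.0922188  0.26578071] [0.51129073 0.10917715 0.29126507]
shelf [-0.04020828  0.03023416] q 0.696061224162538 r 0.23426114370543394
0.5 0 [-0.33  0.58  0.18  1.8  -0.14  0.78 -0.5 ]
0.5 -3.141592653589793 [ 0.19  0.64 -0.69  1.77  0.5   0.91  2.01]
1.2 0 [-0.78  0.5   0.41  2.04 -0.31  0.67 -1.29]
1.2 -3.141592653589793 [-0.2   0.49 -0.47  2.01  0.34  0.71  1.14]
1.9 0 [-1.18  0.64  0.65  1.84 -0.51  0.83 -2.08]
1.9 -3.141592653589793 [-0.63  0.56 -0.26  1.82  0.2   0.79  0.33]
```

```bash
cat >> h.py <<'E'
def swing(q0,q1,n=10,z=.265):
    for q in np.linspace(q0,q1,n+1)[1:]:
        bot.move_straight([*knob(q),z],vel=.12,ori=[np.pi,0,kyaw(q)-np.pi])
E
python3 - <<'E'
from h import *
p=bot.get_obs()['ee_pos']
bot.move_straight([p[0],p[1],.42],vel=.3)
q=.69; o=[np.pi,0,kyaw(q)-np.pi]
bot.move_to([*knob(q),.40],o)
fingers.move_gripper(.045,20)
print(bot.move_straight([*knob(q),.265],vel=.15,until_force=6), bot.get_obs()['ee_pos'])
fingers.move_gripper(.026,20)
ob=bot.get_obs(); print(ob['time_s'],ob['finger_gap'],ob['force'])
swing(q,1.95)
ob=bot.get_obs(); print(ob['time_s'],ob['force'],ob['ee_pos'])
fingers.move_gripper(.045,20)
bot.move_straight([*knob(1.95),.40],vel=.25)
f=grab('top','top1'); grab('side','side1')
w=knob_obs(f); w=w[w[:,2]<.3]; print(len(w),w.mean(0) if len(w) else '', bot.get_obs()['time_s'])
E
```

```text
False [0.50299498 0.09706256 0.26570568]
4.725 0.02603576786455235 [ 0.3450626  -0.43966444 -0.07585666]
8.725 [-0.20448551 -0.72081006 -1.41312634] [0.41092762 0.35933096 0.26484928]
17 [0.41283785 0.35868357 0.28204984] 9.8417
```

View pics/side1.png

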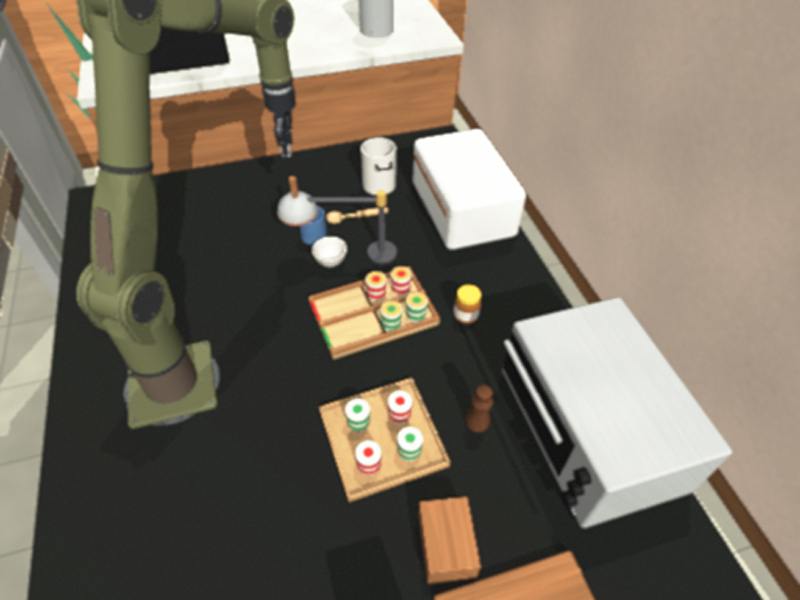

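The lamp now stands clear, with its knob at world (0.413, 0.359) and the shade above the bowl and mug. Next, the old tins: I measure the lids afresh and move the front one in each lane first.

```bash
cat >> h.py <<'E'
O=[np.pi,0,SY-np.pi]
UP=.16
def pick(p,ztop,lift=UP):
    zg=ztop-.017
    fingers.move_gripper(.085,30)
    bot.move_to([p[0],p[1],UP],O)
    hit=bot.move_straight([p[0],p[1],zg],vel=.15,until_force=8)
    fingers.move_gripper(.045,40)
    g=bot.get_obs()['finger_gap']
    bot.move_straight([p[0],p[1],zg+lift if lift<.05 else lift],vel=.2)
    print('pick',np.round(p[:2],3),'hit',hit,'gap',round(g,4)); return zg-ztop+.075
def place(x,y,z,lip=False):
    "lower onto shelf point (x,y); z = tcp height for tin resting on board"
    w=s2w(x,y)
    c=bot.move_straight([*w,z+.001],vel=.1,until_force=5)
    if lip:
        e=s2w(x-.012,y); r=bot.move_straight([*e,bot.get_obs()['ee_pos'][2]],vel=.03,until_force=4)
        print('lip',r,w2s(bot.get_obs()['ee_pos']).round(4))
    fingers.move_gripper(.085,30)
    p=bot.get_obs()['ee_pos']; bot.move_straight([p[0],p[1],UP],vel=.25)
    print('placed',w2s(p).round(4),'z',round(p[2],4),'contact',c,'t',bot.get_obs()['time_s'])
def report(f):
    for l in lids(f,.075,(.36,-.1),(.75,.22)): print(l[2],'shelf',w2s(l[1]).round(4),'r',l[1][2],'z',l[0][2])
E
python3 - <<'E'
from h import *
f=grab('top')
c=f['frame'][150:255,195:280,::-1]; cv2.imwrite('pics/shelf1.png',cv2.resize(c,None,fx=5.5,fy=5.5,interpolation=cv2.INTER_CUBIC))
L=lids(f,.075,(.36,-.1),(.75,.22))
for l in L: print(l[2],l[1],w2s(l[1]))
reds=sorted([l for l in L if l[2]=='red'],key=lambda l:l[1][0])
p=reds[0][1][:2]
z=pick(p,.075,lift=.02)
bot.move_straight([*s2w(-.107,.05),z+.02],vel=.15)
place(-.107,.05,z,lip=True)
report(grab('top'))
E
```

```text
green [0.658  0.0277 0.0283] [ 0.1084485  -0.05457878]
red [0.6462 0.1302 0.0285] [0.10518685 0.04854663]
green [0.5849 0.0184 0.0282] [ 0.03482913 -0.05778643]
red [0.5746 0.1317 0.0283] [0.0339577  0.05597745]
pick [0.575 0.132] hit False gap 0.0552Traceback (most recent call last):
  File "<stdin>", line 10, in <module>
  File "h.py", line 59, in place
    e=s2w(x-.012,y); r=bot.move_straight([*e,bot.get_obs()['ee_pos'][2]],vel=.03,until_force=4)
                       ~~~~~~~~~~~~~~~~~^^^^^^^^^^^^^^^^^^^^^^^^^^^^^^^^^^^^^^^^^^^^^^^^^^^^^^^
plant.IKError: the arm cannot follow that straight line within its joint ranges
```

View pics/shelf1.png

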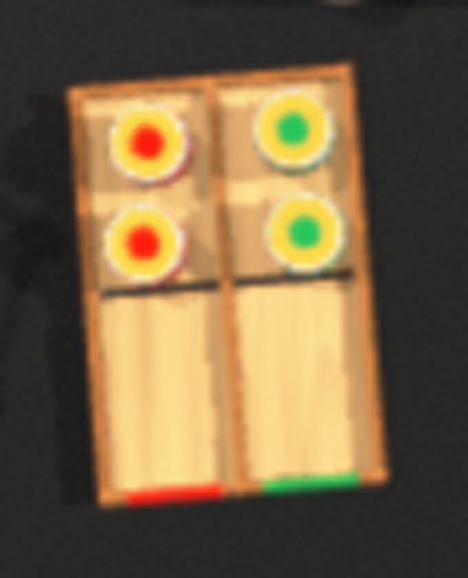

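The crop shows both lanes clear and lamp-free; the shelf corners in crop pixels are (100,505), (387,482), (70,88) and (352,66). I'll refine the shelf pose from them and check the joint margins near the lip.

```bash
python3 - <<'E'
from h import *
f=grab('top')
C=np.array([pix(f,195+(a+.5)/5.5-.5,150+(b+.5)/5.5-.5,.027)[:2] for a,b in((100,505),(387,482),(70,88),(352,66))])
print(C.mean(0)); d1=C[2]-C[0];d2=C[3]-C[1];d3=C[0]-C[1];d4=C[2]-C[3]
print([np.arctan2(d[1],d[0]) for d in(d1,d2)],[np.arctan2(-d[0],d[1]) for d in(d3,d4)],[np.hypot(*d) for d in(d1,d2,d3,d4)])
ob=bot.get_obs(); print(ob['ee_pos'],np.round(ob['joints'],2),ob['force'],ob['finger_gap'],w2s(ob['ee_pos']))
for x in(-.107,-.112,-.119):
  for y in (.05,-.05):
    for a in(0,-np.pi):
      for t in (0,.15,-.15):
        j=bot.inverse_kinematics([*s2w(x,y),ob['ee_pos'][2]],[np.pi,t,SY+a]); print(x,y,round(a),t,None if j is None else np.round(j,2))
E
```

```text
[0.54790408 0.07410756]
[np.float64(0.09773143766194935), np.float64(0.10052755285736047)] [np.float64(0.0962921396979113), np.float64(0.09464487617656649)] [np.float64(0.3067914820824252), np.float64(0.3064500081771156), np.float64(0.2096295763884717), np.float64(0.20877348532575565)]
[0.43645423 0.11442667 0.0582533 ] [-0.36  0.86  0.    2.22 -0.06  0.06  1.35] [ 1.08876139 -0.34277068 -0.87896837] 0.055176276300155806 [-0.10514455  0.05021653]
-0.107 0.05 0 0 [-0.37  0.86  0.02  2.22 -0.22  0.06 -1.62]
-0.107 0.05 0 0.15 [-0.59  0.94  0.43  2.1  -0.93  0.48 -0.88]
-0.107 0.05 0 -0.15 [ 0.1   0.99 -0.83  2.33  1.78  0.73  2.63]
-0.107 0.05 -3 0 [-0.36  0.86  0.    2.22 -0.06  0.06  1.35]
-0.107 0.05 -3 0.15 [ 0.28  1.21 -1.26  2.32  1.66  1.15 -0.39]
-0.107 0.05 -3 -0.15 [-0.32  0.88 -0.03  2.09 -0.05  0.32  1.36]
-0.107 -0.05 0 0 [-0.17  0.86  0.06  2.24 -0.89  0.06 -0.73]
-0.107 -0.05 0 0.15 [-0.38  0.94  0.43  2.12 -0.91  0.45 -0.7 ]
-0.107 -0.05 0 -0.15 [ 0.1   0.89 -0.4   2.37  2.18  0.39  2.47]
-0.107 -0.05 -3 0 [-0.02  0.86 -0.19  2.24  1.22  0.16  0.3 ]
-0.107 -0.05 -3 0.15
[... 813 characters left out ...]
 0.05  0.3   1.47]
-0.119 0.05 0 0 None
-0.119 0.05 0 0.15 [-0.59  0.94  0.43  2.14 -0.98  0.46 -0.83]
-0.119 0.05 0 -0.15 [ 0.19  1.09 -1.04  2.36  1.73  0.93  2.65]
-0.119 0.05 -3 0 [-0.25  0.86 -0.19  2.25  1.31  0.15 -0.03]
-0.119 0.05 -3 0.15 [ 0.27  1.21 -1.26  2.36  1.67  1.16 -0.43]
-0.119 0.05 -3 -0.15 [-0.32  0.87 -0.03  2.12 -0.05  0.29  1.36]
-0.119 -0.05 0 0 None
-0.119 -0.05 0 0.15 [-0.39  0.94  0.43  2.15 -0.96  0.43 -0.64]
-0.119 -0.05 0 -0.15 [ 0.22  0.93 -0.61  2.39  2.02  0.54  2.62]
-0.119 -0.05 -3 0 [-0.02  0.86 -0.19  2.27  1.43  0.15  0.08]
-0.119 -0.05 -3 0.15 [ 0.52  1.21 -1.26  2.38  1.69  1.12 -0.21]
-0.119 -0.05 -3 -0.15 [-0.12  0.87 -0.03  2.14  0.05  0.28  1.47]
```

The refined shelf pose is (0.5479, 0.0741) with yaw 0.097, and all four sides come out within 1.5 mm. The wrist is near its limit when the tool points straight down at the lip. Tilting the tool 0.15 rad about the jaw axis fixes that, so I regrasp tilted.

```bash
cat >> h.py <<'E'
SC=np.array([.5479,.0741]); SY=.097; O=[np.pi,-.15,SY-np.pi]
def front(p,x,y,lip):
    z=pick(p,.075,lift=.012)
    xx=x+.008 if lip else x
    bot.move_straight([*s2w(xx,y),z+.012],vel=.15)
    place(xx,y,z,lip)
E
python3 - <<'E'
from h import *
fingers.move_gripper(.085,30)
p=bot.get_obs()['ee_pos']; bot.move_straight([*p[:2],UP],vel=.25)
front(p[:2],-.115,.05,True)
L=lids(grab('top'),.075,(.36,-.1),(.75,.22)); print([(l[2],w2s(l[1])) for l in L])
g=min([l for l in L if l[2]=='green'],key=lambda l:l[1][0])[1][:2]
front(g,-.115,-.05,True)
report(grab('top','top2')); print(bot.get_obs()['time_s'],bot.get_obs()['ee_pos'])
E
```

```text
pick [0.435 0.114] hit False gap 0.0554
lip True [-0.1065  0.05  ]
placed [-0.1068  0.05  ] z 0.0584 contact True t 19.2667
[('green', array([ 0.08296936, -0.05700338])), ('red', array([0.10347714, 0.04740127]))]
pick [0.636 0.025] hit False gap 0.0453
lip True [-0.0873 -0.0502]
placed [-0.0864 -0.0503] z 0.0605 contact True t 24.95
green shelf [ 0.1112 -0.0567] r 0.0281 z 0.0748
red shelf [0.1035 0.0471] r 0.0278 z 0.0748
red shelf [-0.1054  0.0514] r 0.0278 z 0.0755
25.0 [0.46632288 0.01569666 0.15975741]
```

View pics/top2.png

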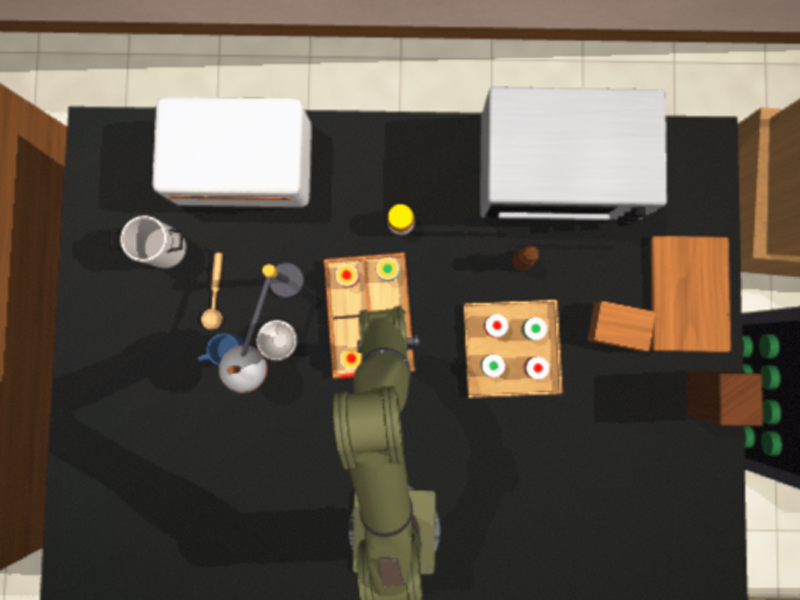

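The red front tin stands 10 mm short of the lip. A partly hidden lid misled the green grasp, and that tin is now under the arm. I move the arm aside and look again.

```bash
cat >> h.py <<'E'
def away(): bot.move_to([.25,-.45,.30],[np.pi,0,SY-np.pi])
E
python3 - <<'E'
from h import *
away(); f=grab('top'); report(f); grab('side','side2')
c=f['frame'][150:255,195:280,::-1]; cv2.imwrite('pics/shelf2.png',cv2.resize(c,None,fx=5.5,fy=5.5,interpolation=cv2.INTER_CUBIC)); print(bot.get_obs()['time_s'])
E
```

```text
green shelf [ 0.1112 -0.0568] r 0.0284 z 0.0747
red shelf [0.1037 0.047 ] r 0.0279 z 0.0753
red shelf [-0.1061  0.0507] r 0.028 z 0.0756
green shelf [-0.1151 -0.0492] r 0.028 z 0.0757
27.025
```

View pics/shelf2.png

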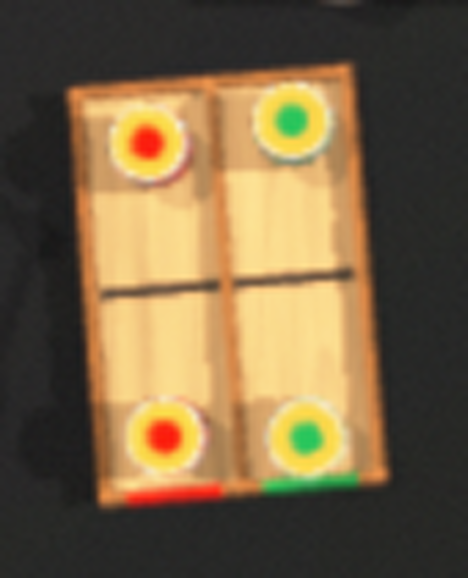

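Both front tins are upright, with green at the lip (-0.115) and red at -0.106. I push red home with closed fingers, then bring the rear pair forward.

```bash
python3 - <<'E'
from h import *
fingers.move_gripper(0.0,30)
bot.move_to([*s2w(-.03,.05),UP],O)
bot.move_straight([*s2w(-.03,.05),.055],vel=.15)
r=bot.move_straight([*s2w(-.09,.05),.055],vel=.04,until_force=5); e=bot.get_obs(); print(r,w2s(e['ee_pos']),e['force'])
b=s2w(-.03,.05); bot.move_straight([*b,.055],vel=.1); bot.move_straight([*b,UP],vel=.25)
front(s2w(.1036,.047),-.043,.05,False)
front(s2w(.1112,-.0567),-.043,-.05,False)
away(); f=grab('top','top3'); report(f)
print('new')
for l in lids(f,.065,(.34,-.5),(.65,-.15)): print(l)
print(bot.get_obs()['time_s'])
E
```

```text
True [-0.07413926  0.05049958] [ 2.94896253 -0.12856553  0.4369057 ]
pick [0.646 0.131] hit False gap 0.0558
placed [-0.0419  0.0502] z 0.0582 contact True t 38.3083
pick [0.664 0.028] hit False gap 0.0555
placed [-0.0421 -0.0499] z 0.0582 contact True t 43.1167
green shelf [-0.0407 -0.0485] r 0.0278 z 0.0751
red shelf [-0.0402  0.0509] r 0.0283 z 0.0751
green shelf [-0.1152 -0.0492] r 0.0284 z 0.0756
red shelf [-0.1154  0.0504] r 0.0279 z 0.0755
new
(array([ 0.5265, -0.2495,  0.0653]), array([ 0.5257, -0.2492,  0.0278]), 'red', 18, 0, 143)
(array([ 0.52  , -0.3462,  0.0658]), array([ 0.52  , -0.3467,  0.028 ]), 'green', 0, 11, 150)
(array([ 0.4245, -0.2415,  0.0651]), array([ 0.4243, -0.2418,  0.0284]), 'green', 0, 14, 151)
(array([ 0.4212, -0.3526,  0.0651]), array([ 0.4212, -0.352 ,  0.0284]), 'red', 20, 0, 150)
45.1667
```

View pics/top3.png

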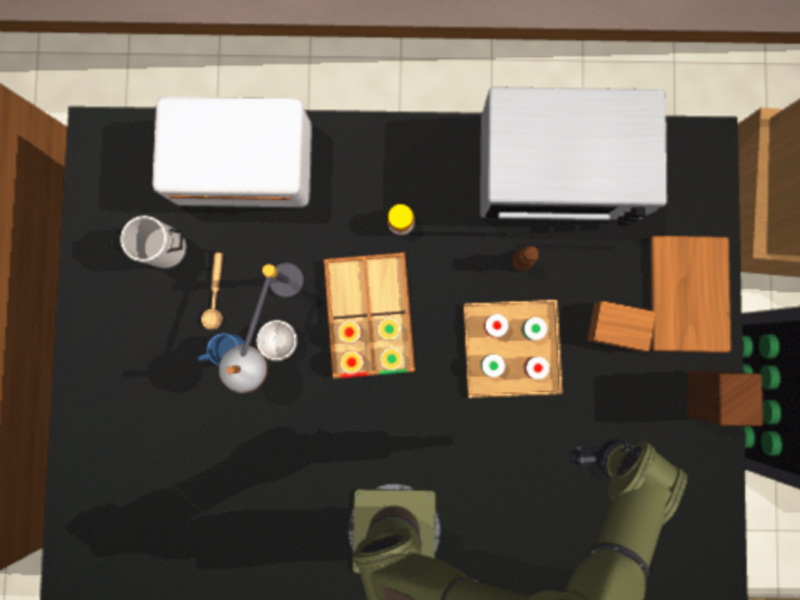

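Old stock is in place: fronts at -0.115, seconds at -0.040, with every lane offset within 2 mm. Now the new tins, with a fresh look before each grasp.

```bash
python3 - <<'E'
from h import *
jobs=[('red',.103,.05),('red',.036,.05),('green',.103,-.05),('green',.036,-.05)]
for col,x,y in jobs:
    f=grab('top')
    L=[l for l in lids(f,.065,(.34,-.5),(.65,-.15)) if l[2]==col and .027<l[1][2]<.0295]
    assert L,'no '+col
    p=max(L,key=lambda l:l[1][0])[1][:2]
    z=pick(p,.065)
    g=bot.get_obs()['finger_gap']
    assert g>.052, g
    bot.move_straight([*s2w(x,y),UP],vel=.25)
    place(x,y,z)
    away(); report(grab('top'))
print(bot.get_obs()['time_s'])
grab('top','top4'); grab('side','side4')
E
```

```text
pick [ 0.526 -0.249] hit False gap 0.0554
placed [0.1002 0.0493] z 0.0575 contact True t 52.4833
red shelf [0.1006 0.0497] r 0.0282 z 0.0753
green shelf [-0.0408 -0.0492] r 0.0282 z 0.0751
red shelf [-0.0405  0.0509] r 0.0282 z 0.0753
green shelf [-0.115  -0.0492] r 0.0281 z 0.0751
red shelf [-0.1151  0.0502] r 0.0283 z 0.0756
pick [ 0.421 -0.353] hit False gap 0.0554
placed [0.0335 0.0494] z 0.0576 contact True t 62.4
red shelf [0.1013 0.0498] r 0.0279 z 0.0749
red shelf [0.033  0.0512] r 0.0283 z 0.0745
green shelf [-0.0408 -0.0492] r 0.0283 z 0.0747
red shelf [-0.0405  0.0511] r 0.028 z 0.0748
green shelf [-0.1149 -0.0493] r 0.0281 z 0.0749
red shelf [-0.1155  0.0511] r 0.0278 z 0.0759
pick [ 0.518 -0.347] hit False gap 0.055
placed [ 0.1003 -0.0502] z 0.0577 contact True t 72.0333
green shelf [ 0.1018 -0.05  ] r 0.0282 z 0.0752
red shelf [0.1015 0.05  ] r 0.0281 z 0.0747
red shelf [0.0336 0.0497] r 0.028 z 0.0756
green shelf [-0.0406 -0.0491] r 0.028 z 0.0752
red shelf [-0.0406  0.0509] r 0.0283 z 0.0751
green shelf [-0.115  -0.0493] r 0.0281 z 0.0752
red shelf [-0.1152  0.0508] r 0.028 z 0.075
pick [ 0.426 -0.242] hit False gap 0.0551
placed [ 0.0336 -0.0503] z 0.0577 contact True t 81.1583
green shelf [ 0.1019 -0.0485] r 0.0283 z 0.0751
red shelf [0.101 0.05 ] r 0.0277 z 0.0756
green shelf [ 0.0337 -0.0494] r 0.0278 z 0.0751
red shelf [0.0337 0.0505] r 0.0284 z 0.075
green shelf [-0.041  -0.0484] r 0.0278 z 0.0747
red shelf [-0.0402  0.0511] r 0.028 z 0.0753
green shelf [-0.1149 -0.0496] r 0.0279 z 0.075
red shelf [-0.1155  0.0511] r 0.0278 z 0.0754
83.3583
```

View pics/side4.png

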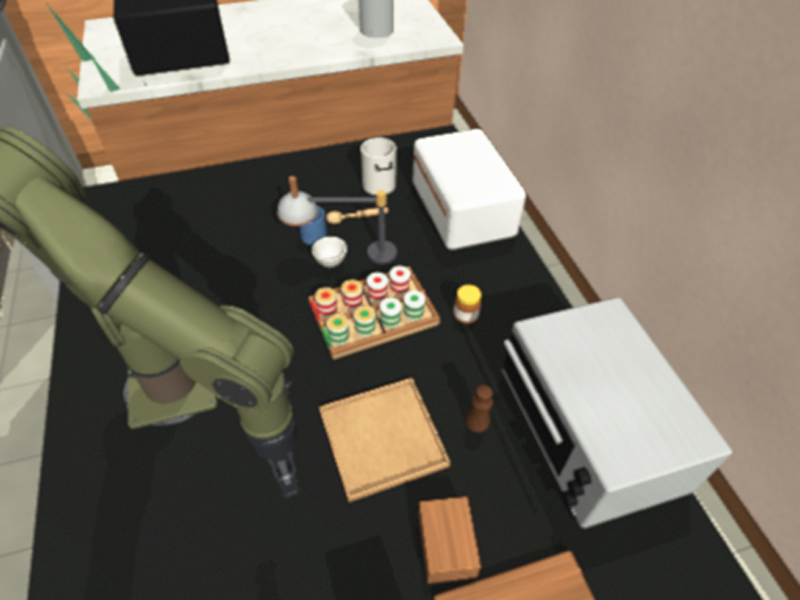

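All eight tins stand correctly in their lanes and the tray is empty. Next I swing the lamp back.

```bash
python3 - <<'E'
from h import *
w=knob_obs(grab('top')); m=w.mean(0); k=w2s(m); q=np.arctan2(.11-k[0],.21-k[1]); print(len(w),m,q,np.hypot(.11-k[0],.21-k[1]),knob(q))
p=bot.get_obs()['ee_pos']; bot.move_straight([*p[:2],.42],vel=.3)
fingers.move_gripper(.045,20)
bot.move_to([*knob(q),.42],[np.pi,0,kyaw(q)-np.pi])
print(bot.move_straight([*knob(q),.265],vel=.15,until_force=6))
fingers.move_gripper(.026,20)
swing(q,.4825-.015)
print(bot.get_obs()['force'])
fingers.move_gripper(.045,20)
e=bot.get_obs()['ee_pos']; bot.move_straight([*e[:2],.42],vel=.25)
away(); bot.sleep(1); f=grab('top','top5'); grab('side','side5'); report(f)
w=knob_obs(f); print(len(w),w.mean(0),'shelf',w2s(w.mean(0)),bot.get_obs()['time_s'])
E
```

```text
27 [0.41040546 0.36028338 0.2842363 ] 1.9532735811418076 0.23619897704147189 [0.40963685 0.36050896]
False
[-0.54262905  0.54965899 -0.35270092]
green shelf [ 0.1017 -0.0494] r 0.0286 z 0.0746
red shelf [0.1007 0.0497] r 0.0279 z 0.0749
green shelf [ 0.0332 -0.0497] r 0.0276 z 0.075
green shelf [-0.041  -0.0487] r 0.0279 z 0.0752
red shelf [-0.0405  0.0513] r 0.0281 z 0.0749
green shelf [-0.1152 -0.0493] r 0.0283 z 0.0753
red shelf [-0.1152  0.0506] r 0.0278 z 0.0756
21 [0.55045168 0.07491522 0.28505147] shelf [0.00261864 0.00056427] 97.75
```

View pics/top5.png

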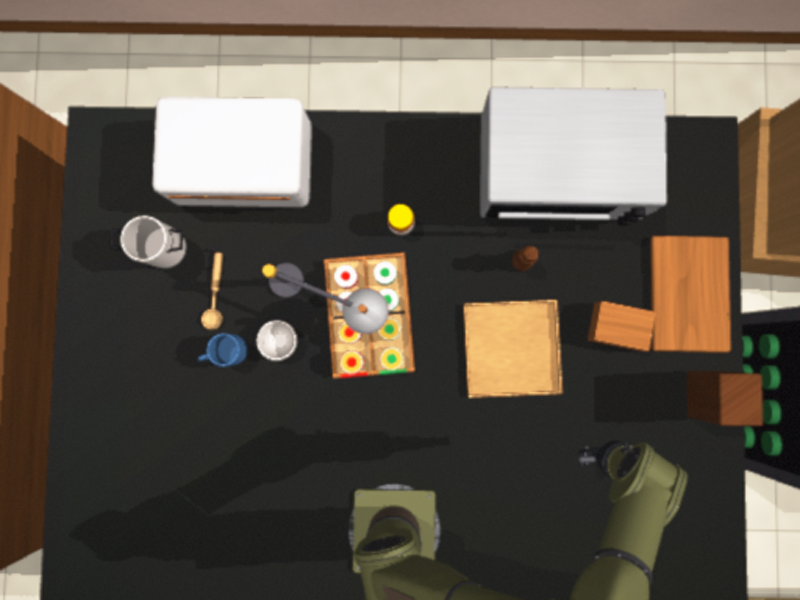

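View pics/side5.png

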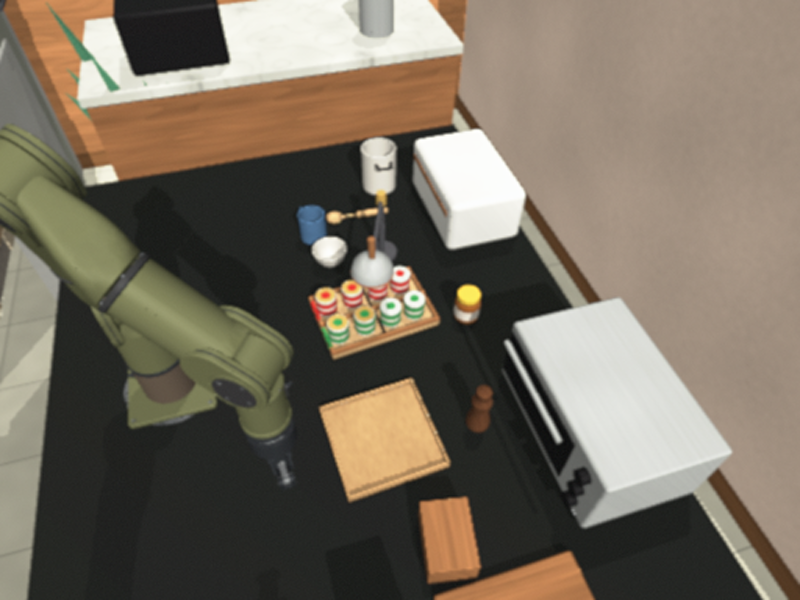

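The shade is over the shelf centre and the tins are unchanged. Top view: shade at (365,310). Side view: the fourth red tin, mostly behind the shade, still stands at about (378,290). The bystanders are where they started.

```bash
python3 -c "
from h import *
order.hand_in(); print(bot.get_obs()['time_s'])"
```

```text
the job is handed in; nothing more can be done
the job is handed in; nothing more can be done
```

The shelf is restocked, the lamp is back over it, and I handed the job in at about 98 s of robot time; no verdict is reported.

**What I did:** I swung the lamp clear, to about 1.95 rad. The four old tins went forward and the four new tins went behind the strip, red in the left lane and green in the right. Then I swung the lamp back.

**Last checks, in the shelf frame:**

| Item | Measured position |
|---|---|
| Front old tins | x = -115 mm, about 2 mm from the lip |
| Second old tins | x = -41 mm |
| New tins | x = +33 and +101 mm |
| Distance from lane centre line, all tins | 2 mm at most |
| Lamp knob (straight above the shade) | 3 mm from the shelf centre |

The lid heights fit upright tins, and the bystanders looked unmoved in the pictures.

**What went wrong or stayed less certain:**
- **Green front tin:** my first grasp was off-centre because the arm partly hid the lid. The tin still ended up upright at the lip, confirmed with the arm out of the way.
- **Red front tin:** it first stopped 9 mm short of the lip, so I pushed it home with closed fingers.
- **Second new red tin:** the shade hid it from the top camera at the end. It measured correctly (x = +34 mm) before the lamp went back, and the last side view shows it still standing.

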